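# Set the feed selector lever to the vial's slot

## Robot

A 6-joint arm with a two-finger parallel gripper is mounted at the origin on a cart in front of the work surface, level with it; the furniture and walls round the work are solid. World frame = base frame: x ahead of the robot, y to its left, z up, the work surface at z = 0. Lengths are in mm, angles in rad, forces in N, time in s.
With the tool pointing down it reaches from about 375 to 900 mm from the base axis. Payload 3.1 kg.
Tool frame: the origin (TCP) lies midway between the tips of the shut fingers; the grasp point (between the pads) lies 19 mm behind it; z points along the fingers, y is the line along which they close (so a half turn about z gives the same grasp; the last joint's range is limited). The gripper opens to 85 mm and grips with 20 to 120 N. Pads are 22 mm wide; open, the fingers measure 114 mm over their backs; the gripper's body (76 mm by 85 mm) begins 54 mm behind the grasp point. The pads swing forward as they close: fully open they stand 13 mm farther back than shut.
Start: joints at [1.006, 0.527, 1.433, -0, 1.181, -0.178], TCP at [235.146, 579.053, 197.11] pointing down, gripper open.
Joint ranges: [-3.08, 3.08], [-0.75, 2.2], [0.22, 2.44], [-1.43, 4.57], [0, 2.65], [-2.85, 2.85]. Speed limits (rad/s): [2.79, 2.79, 3.14, 3.14, 3.14, 3.14].

## Interface

Orientations are given as a 3x3 rotation matrix whose columns are the frame's x, y, z axes.
In Python, from workcell import r gives the robot as it stands.
- The arm moves only by the tool move_arm, never from a script. Its argument "commands" is one flat list of numbers, 6 for each row, row after row: the shift along the tool's x, y, z in m, then the turn, a rotation vector about the tool's x, y, z in rad. A call has 1 to 8 rows; each row is the pose to reach, as a shift and turn from the pose commanded when the call began, along the tool's axes at that moment; what a row does not reach only later rows make up. A row lasts 1/8 s, in which the tool goes at most 62.5 mm and 10.7 degrees, less where a joint would pass 70% of its speed; a pose out of reach is approached as far as the arm can. A call with a gripper value outside its range is refused whole. "jaw" is the opening in per cent of the stroke, from 0 (shut) to 100 (fully open), set as the call begins (left out, the last holds). The fingers move at their own pace and stop on an object; "squeeze" is the grip in N (left out, the last holds). Time passes only in rows, so rows that repeat a pose let the fingers close. It gives the time, the measured TCP pose, the force, the opening and the grip force at its end, in the units of the state.
- r.get_state(): the state, without advancing time (a new reading comes with each control period).
- r.grab_frame(name): name is "scene" or "top" or "wrist"; returns a dict with "image" (384x512x3 uint8, blue, green, red), "fx", "fy", "cx", "cy" (pixels), "extrinsics" (4x4, takes a point from camera to world coordinates). Camera axes: x right, y up, looking along -z (the intrinsics and any distortion apply to the point x, -y, -z); pixel columns grow to the right and rows downward; lengths in mm; the calibration is good to about 2 mm. The wrist camera is an equidistant fisheye: a pixel r from the principal point sees the ray r / f radians off the axis. A picture is of the moment at which its call begins. There is no depth.
- r.job_done(): hands the job in; it is judged then, once.
Trained networks look in a picture, given as the dict that the camera call returned (one of the last four; its "shot" number tells which), for a name from the list of things; names that differ only in an ending like _2 or _b are one class to them, and where a whole thing is asked for, a point or a joint stands for the part that bears it (a point fixed in the world has none). Each returns a list of dicts, best first, with "p" (0 to 1); they miss things now and then, are a little off and sometimes report something else, mostly with a low value. They report only what shows in the picture. A call takes as long as a camera call.
- r.look_for(picture, target): "box" ([left, top, right, bottom] in pixels, round what is visible of it).
- r.trace(picture, target): "pixels" (384x512 bool, what is visible of it) and "box" ([left, top, right, bottom] in pixels, round what is visible of it).
The state is a dict: "time_s": time; "joint_pos": joint angles; "joint_vel": joint speeds; "joint_efforts": joint torques, N m; "eef_pos": TCP position; "eef_rot": TCP orientation; "force": force on the tool from outside, world axes, zero at the start; "ft_torque": the same for the moment, N m; "finger_gap": finger opening in mm; "grasp_force": force on a finger pad.
Only numpy, scipy, OpenCV 4.12 (cv2) and the standard library are available. Lean on these libraries where they do the work, as an engineer would, in place of code of your own. Each camera call takes 0.05 s, during which the arm holds its last target. There are 200 camera calls.

## Task

The feed selector's lever stands in the near right slot of its H-shaped gate. Push it gently with the fingertips, without gripping it, out of that slot, along the cross channel to the left side, and fully home into the left slot beside the dock in which the capped vial stands (the far or the near one; the other dock holds only a low steel plug). Do not let the lever enter any other slot on the way, and leave the vial, the plug, the dish and the marker where they are.

Things in the scene. Friction and masses are not known exactly. Their poses are not given: they have to be found in the camera images.
- selector: Feed selector fixed to the bench: white housing 160 (x) x 130 (y) x 90 mm high; along its left side a grey bottle shelf, 150 x 52 mm, 40 mm high, out to y = +117 mm. Origin: centre of the housing's underside, on the bench. Its x axis points to its far side, y to its left, z up; it may be turned by up to 20 degrees. In its top lies the gate, out of which the lever rises.
- gate (a point): Centre of the top of the aluminium gate plate, 90 mm up, right above the selector's origin; same axes. Its cut-out is an H: a cross channel along y at x = 0, and at y = +22 mm (left) and -22 mm (right) a slot to the far side (+x) and one to the near side (-x). The stem's axis can go 26 mm along a slot. Channels are 13 mm wide; the tongues between slots have corners rounded 5 mm.
- lever: The lever: steel stem, 10 mm thick, with a black ball of 38 mm diameter on top and an 18 mm collar, 12 mm high, just below the ball. Origin at its pivot inside the housing, 14 mm above the bench on the selector's vertical axis; its z axis runs up the stem, the ball's centre is 150 mm along it. It only tilts; it cannot be lifted.
- ball (a point): Centre of the lever's ball: 164 mm above the bench with the lever upright, about 150 mm at the end of a slot. In the selector's frame it lies at about x = +-50 mm, y = +-41 mm at the ends of the slots, and at y = +-43 mm at the ends of the cross channel.
- lever_fore (a joint): Tilt of the lever to the selector's far side, rad: 0 in the cross channel, about +0.34 at the end of a far slot, -0.34 at the end of a near slot. About 2 N at the ball moves it; no spring, it stays where it is left. With t = lever_fore, u = lever_side the ball's centre is at (0.15 cos u sin t, 0.15 sin u, 0.014 + 0.15 cos u cos t) m in the selector's frame.
- lever_side (a joint): Tilt of the lever towards the selector's left, rad: about +0.28 to +0.29 in the left slots, -0.28 to -0.29 in the right slots, 0 midway. Same friction as lever_fore.
- dock_far (a point): Centre of the floor of the far dock: a round hole 34 mm wide, 8 mm deep in the top of the bottle shelf; 32 mm above the bench, 42 mm towards the far side and 91 mm to the left of the selector's origin. It belongs to the far left slot.
- dock_near (a point): Same for the near dock, 42 mm towards the near side. It belongs to the near left slot.
- vial_mid (a point): Point on the axis of the loose white vial with a green screw cap, 30 mm above its underside; the vial is 29 mm wide, 61 mm high and stands upright in one of the two docks, top 93 mm above the bench.
- plug_mid (a point): Middle of the loose steel plug (29 mm wide, 28 mm high, with a small knob) that sits in the other dock, top 60 mm above the bench.
- petri: Loose closed petri dish, 92 mm wide, 15 mm high, flat on the bench right of the selector. Origin at the centre of its underside.
- marker: Loose marker pen, 133 mm long, 15 mm thick, on the bench left of the selector. Origin at the middle of its underside; it lies along its y axis.

How it is judged:
By the outcome, as a careful person would: the job done as asked, in the order asked, and still so for the second after the job is handed in, with the robot touching nothing.
It also fails if it takes over 64 s, if anything falls off the work surface, if the arm or the gripper's body presses on something with over 40 N, if the wrist force passes 120 N, or if a joint passes its speed limit or range.

## Working session

There is one attempt and no reset: what is moved stays moved. The work goes in short steps, Python scripts to look and compute and a tool call to move; the robot and the scene stay as the last step left them, time stands still between calls to the robot, and variables do not carry over. Pictures are saved under pics/ and viewed, at most 10 in all, crops included, and the job is handed in when it is done.

Besides the shell and the picture viewer there is one more tool, called by a JSON object that holds its "method" and its "body", one argument or row to a line. move_arm: Moves the arm, as the interface text tells. Its arguments: {"type":"object","properties":{"commands":{"type":"array","items":{"type":"number"}},"jaw":{"type":"number"},"squeeze":{"type":"number"}},"required":["commands"]}

```bash
mkdir -p pics; cat > h.py <<'E'
import numpy as np, cv2
from workcell import r
def proj(f,P):
    T=np.linalg.inv(f["extrinsics"]); p=(T[:3,:3]@np.atleast_2d(P).T).T+T[:3,3]
    return np.c_[f["cx"]+f["fx"]*p[:,0]/-p[:,2], f["cy"]+f["fy"]*-p[:,1]/-p[:,2]]
def onplane(f,uv,z):
    d=np.array([(uv[0]-f["cx"])/f["fx"],-(uv[1]-f["cy"])/f["fy"],-1]); E=f["extrinsics"]
    d=E[:3,:3]@d; o=E[:3,3]; return o+d*(z-o[2])/d[2]
E
python3 - <<'E'
from h import *
ims=[]
for n in ("scene","top"):
    f=r.grab_frame(n); ims.append(f["image"]); print(n,f["fx"],f["cx"],f["cy"],np.round(f["extrinsics"],3).tolist(),[k for k in f])
    cv2.imwrite(f"pics/{n}0.png",f["image"])
    for t in ("selector","gate","ball","lever","vial_mid","plug_mid","petri","marker","dock_far"):
        try: print(t,[(np.round(d["box"]).tolist(),round(d["p"],2)) for d in r.look_for(f,t)[:2]])
        except Exception as e: print(t,e)
s=r.get_state(); print(s["time_s"],s["eef_pos"],np.round(s["eef_rot"],3).tolist(),s["finger_gap"])
E
```

```text
scene 500.0813431408753 267.0793980417366 193.68464173691555 [[-0.884, 0.303, -0.356, 222.255], [-0.468, -0.547, 0.694, 462.338], [0.016, 0.78, 0.625, 693.829], [0.0, 0.0, 0.0, 1.0]] ['image', 'fx', 'fy', 'cx', 'cy', 'extrinsics', 'shot']
selector [([251.0, 144.0, 355.0, 273.0], 0.81)]
gate [([250.0, 147.0, 356.0, 269.0], 0.7)]
ball [([322.0, 147.0, 349.0, 184.0], 0.75), ([245.0, 257.0, 312.0, 278.0], 0.45)]
lever [([318.0, 145.0, 350.0, 183.0], 0.63)]
vial_mid [([303.0, 214.0, 323.0, 249.0], 0.76)]
plug_mid [([266.0, 225.0, 280.0, 234.0], 0.52)]
petri [([333.0, 167.0, 360.0, 190.0], 0.47)]
marker [([243.0, 258.0, 316.0, 282.0], 0.73)]
dock_far [([252.0, 147.0, 358.0, 273.0], 0.67), ([320.0, 146.0, 352.0, 183.0], 0.53)]
top 367.0128615411037 257.42721441087696 187.11348476213212 [[-0.002, 0.996, -0.091, 455.443], [-0.999, -0.006, -0.044, -179.874], [-0.045, 0.09, 0.995, 973.294], [0.0, 0.0, 0.0, 1.0]] ['image', 'fx', 'fy', 'cx', 'cy', 'extrinsics', 'shot']
selector [([263.0, 167.0, 344.0, 236.0], 0.87)]
gate [([258.0, 161.0, 343.0, 240.0], 0.77)]
ball [([316.0, 204.0, 346.0, 224.0], 0.69), ([244.0, 185.0, 256.0, 231.0], 0.21)]
lever [([321.0, 206.0, 345.0, 225.0], 0.61)]
vial_mid []
plug_mid [([266.0, 182.0, 278.0, 193.0], 0.53), ([262.0, 166.0, 342.0, 238.0], 0.15)]
petri [([349.0, 191.0, 389.0, 226.0], 0.8)]
marker [([244.0, 181.0, 255.0, 233.0], 0.54)]
dock_far [([260.0, 166.0, 343.0, 235.0], 0.91), ([268.0, 214.0, 283.0, 227.0], 0.28)]
1.0 [235.15438783 579.08025006 197.12798872] [[-0.927, 0.376, 0.0], [0.376, 0.927, 0.0], [-0.0, 0.0, -1.0]] 85.48647216782594
```

View pics/scene0.png

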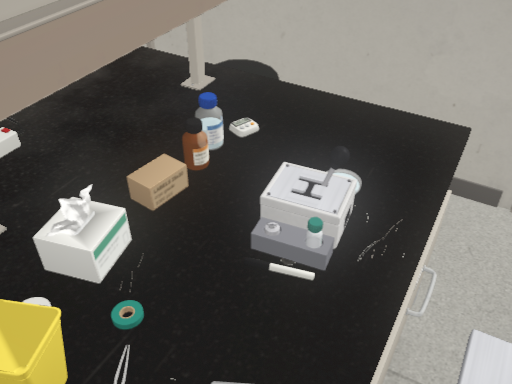

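View pics/top0.png

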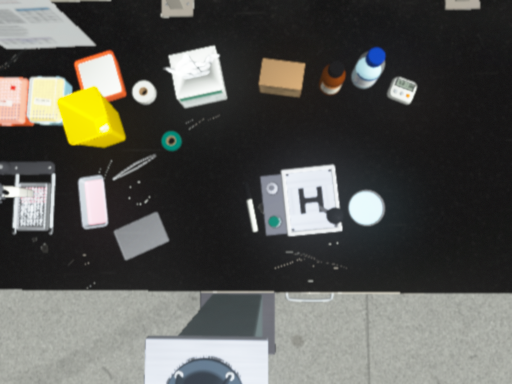

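The vial with the green cap stands in the near dock (top view 274,221) and the plug in the far one (272,187). The lever is near right, with the ball at (334,215). So the target is the near left slot. Next I fit the selector's pose.

```bash
cat > fit.py <<'E'
from h import *
from scipy.optimize import minimize
def W(p,P):
    c,s=np.cos(p[2]),np.sin(p[2]); P=np.atleast_2d(P).astype(float)
    return np.c_[p[0]+c*P[:,0]-s*P[:,1], p[1]+s*P[:,0]+c*P[:,1], P[:,2]]
def box(x0,x1,y0,y1,z1): return [(x,y,z) for x in(x0,x1) for y in(y0,y1) for z in(0,z1)]
B=[np.array(box(-80,80,-65,65,90)),np.array(box(-75,75,65,117,40))]
def ball(t,u): return np.array([150*np.cos(u)*np.sin(t),150*np.sin(u),14+150*np.cos(u)*np.cos(t)])
def hpoly():  # H outline
    a=6.5; q=[(26+a,22+a),(26+a,22-a),(a,22-a),(a,-22+a),(26+a,-22+a),(26+a,-22-a)]
    return np.array(q+[(-x,y) for x,y in q[::-1]])
E
python3 - <<'E'
from fit import *
fs={n:r.grab_frame(n) for n in("top","scene")}
M={}
for n,f in fs.items():
    m=r.trace(f,"selector"); M[n]=m[0]["pixels"].astype(np.uint8); print(n,m[0]["p"],M[n].sum())
    l=r.trace(f,"ball")
    for d in l[:2]:
        ys,xs=np.nonzero(d["pixels"]); print("ball",d["p"],xs.mean(),ys.mean(),d["box"])
def ren(f,p,S=4):
    im=np.zeros((384*S,512*S),np.uint8)
    for b in B:
        h=cv2.convexHull((proj(f,W(p,b))*S+S/2-.5).astype(np.float32)).astype(np.int32); cv2.fillConvexPoly(im,h,1)
    return cv2.resize(im.astype(np.float32),(512,384),interpolation=cv2.INTER_AREA)
def cost(p,names=fs):
    c=0
    for n in names:
        R=ren(fs[n],p); c+=np.abs(R-M[n]).sum()/M[n].sum()
    return c
g=onplane(fs["top"],(312,200),90); print(g)
best=None
for a in(-.15,-.05,.05,.15):
  for names in (["top"],["scene"],["top","scene"]):
    o=minimize(lambda q:cost([q[0],q[1],q[2]/100],names),[g[0],g[1],a*100],method="Nelder-Mead",options=dict(initial_simplex=[[g[0],g[1],a*100],[g[0]+10,g[1],a*100],[g[0],g[1]+10,a*100],[g[0],g[1],a*100+8]]))
    print(a,names,o.x,o.fun)
    if len(names)==2 and (best is None or o.fun<best.fun): best=o
p=best.x/[1,1,100]; np.save("p.npy",p)
out=[]
for n,(cx,cy) in dict(top=(305,205),scene=(305,215)).items():
    f=fs[n]; k=5; im=cv2.resize(f["image"][cy-60:cy+60,cx-75:cx+75],None,fx=k,fy=k,interpolation=cv2.INTER_CUBIC)
    t=lambda P:((proj(f,W(p,P))-[cx-75,cy-60]+.5)*k).astype(np.int32)
    for b in B: cv2.polylines(im,[cv2.convexHull(t(b))],True,(0,0,255),1)
    cv2.polylines(im,[t(np.c_[hpoly(),np.full(12,90)])],True,(0,255,0),1)
    cv2.circle(im,tuple(t(ball(-.34,-.285))[0].tolist()),4,(255,0,255),-1); out.append(im)
    cv2.imwrite(f"pics/fit_{n}.png",im)
E
```

```text
top 0.97 4716
ball 0.79 333.1494661921708 215.25978647686833 [318.4, 204.8, 346.4, 221.5]
scene 0.57 7844
ball 0.76 337.16306954436453 159.93764988009593 [322.2, 147.6, 350.4, 186.7]
[ 504.11060875 -271.27022783   90.        ]
-0.15 ['top'] [ 503.80269654 -268.85437331    9.41354982] 0.06700593723494487
-0.15 ['scene'] [ 502.51892869 -266.82782027    9.47505564] 0.1448798444671086
-0.15 ['top', 'scene'] [ 503.60651942 -268.6113769     9.83114284] 0.21940583235907665
-0.05 ['top'] [ 503.79975617 -268.91638455    9.33472182] 0.06700593723494487
-0.05 ['scene'] [ 502.65934034 -266.74185116    9.30270884] 0.14517465578786334
-0.05 ['top', 'scene'] [ 503.45186387 -268.4224676     9.63475716] 0.21908769186152882
0.05 ['top'] [ 503.83703554 -268.85862701    9.41110383] 0.06700593723494487
0.05 ['scene'] [ 502.90423757 -266.57634268    9.52508723] 0.1451507521672616
0.05 ['top', 'scene'] [ 503.21152587 -268.26266106    9.32716294] 0.21962422913695778
0.15 ['top'] [ 503.81085763 -268.83479538    9.43717676] 0.06700593723494487
0.15 ['scene'] [ 502.80811353 -266.62973685    9.32957921] 0.145565081591025
0.15 ['top', 'scene'] [ 503.47446457 -268.28690811   10.12792046] 0.22029084752331188
```

View pics/fit_top.png

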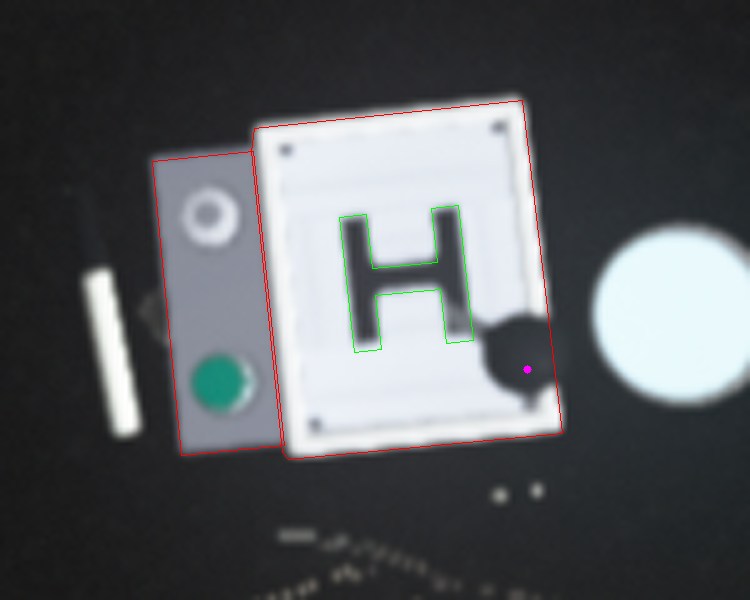

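View pics/fit_scene.png

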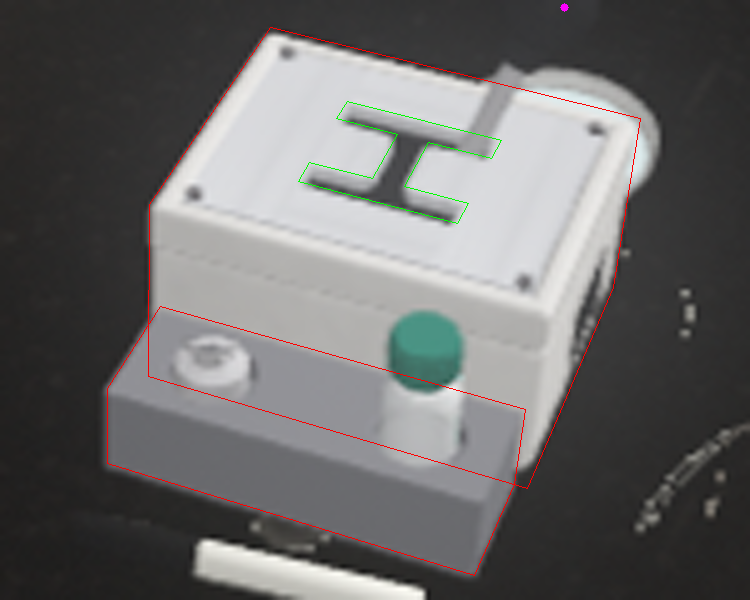

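The fit puts the selector at about (503.5, -268.5) with a yaw of 0.095 rad. The overlays agree to within about 2 mm. The lever's ball sits slightly short of the slot's end. I'll plan the approach with the fingers shut, tool x to the selector's left and tool y to its far side.

```bash
cat > plan.py <<'E'
from fit import *
from scipy.spatial.transform import Rotation as Ro
p=np.load("p.npy"); c,s=np.cos(p[2]),np.sin(p[2])
RT=np.array([[-s,c,0],[c,s,0],[0,0,-1.]])  # x->left, y->far, z down
def sel(P):
    d=np.array(P)-[p[0],p[1],0]; return np.array([c*d[0]+s*d[1],-s*d[0]+c*d[1],d[2]])
E
python3 - <<'E'
from plan import *
p=np.array([503.5,-268.5,.095]); np.save("p.npy",p)
from plan import *
f=r.grab_frame("top"); g=r.grab_frame("scene")
# ball by triangulation
rays=[]
for F,uv in((f,(334.5,215.5)),(g,(341,159))):
    a=onplane(F,uv,150);o=F["extrinsics"][:3,3];d=(a-o)/np.linalg.norm(a-o);rays.append((o,d)); print("ball at z150",sel(a).round(1))
A=sum(np.eye(3)-np.outer(d,d) for o,d in rays);b=sum((np.eye(3)-np.outer(d,d))@o for o,d in rays);print("tri",sel(np.linalg.solve(A,b)).round(1))
st=r.get_state();P0=np.array(st["eef_pos"]);R0=np.array(st["eef_rot"])
tot=Ro.from_matrix(R0.T@RT).as_rotvec();print("tot rot",tot)
w=[P0+[0,0,70],[370,430,270],[440,200,270],[430,-50,270],W(p,[-115,-41,230])[0]]
for q in w: print(np.round(q),"tool0",(R0.T@(np.array(q)-P0)/1000).round(3))
E
```

```text
ball at z150 [-41.5 -41.9 150. ]
ball at z150 [-48.4 -30.6 150. ]
tri [-43.6 -44.  140.3]
tot rot [-3.10329660e-05 -1.17824507e-05  1.08863404e+00]
[235. 579. 267.] tool0 [ 0.   -0.   -0.07]
[370 430 270] tool0 [-0.181 -0.087 -0.073]
[440 200 270] tool0 [-0.332 -0.274 -0.073]
[430 -50 270] tool0 [-0.417 -0.509 -0.073]
[ 393. -320.  230.] tool0 [-0.485 -0.774 -0.033]
```

{"method": "move_arm", "body": {
  "commands": [0, 0, -0.04, 0, 0, 0, -0.04, -0.02, -0.073, 0, 0, 0, -0.085, -0.04, -0.073, 0, 0, 0, -0.13, -0.063, -0.073, 0, 0, 0, -0.18, -0.087, -0.073, 0, 0, 0.1, -0.212, -0.125, -0.073, 0, 0, 0.2, -0.245, -0.165, -0.073, 0, 0, 0.3, -0.28, -0.205, -0.073, 0, 0, 0.4],
  "jaw": 0,
  "squeeze": 20
}}

```text
time_s: 2.4
eef_pos: [417.9, 282.2, 270.3]
eef_rot: [[-0.705, 0.71, 0.001], [0.71, 0.705, 0.0], [-0.0, 0.001, -1.0]]
force: [0.5, 0.0, -0.5]
finger_gap: -0.1
grasp_force: 0.0
```

```bash
cat > rel.py <<'E'
from plan import *
import sys,json
st=r.get_state();P0=np.array(st["eef_pos"]);R0=np.array(st["eef_rot"])
print("t",round(st["time_s"],2),"sel",sel(P0).round(1),"F sel",(sel(np.array(st["force"])+[p[0],p[1],0])).round(1),"gap",round(st["finger_gap"],1))
print("rot",Ro.from_matrix(R0.T@RT).as_rotvec().round(3))
for q in json.loads(sys.argv[1]) if len(sys.argv)>1 else []:
    print(q,(R0.T@(W(p,q)[0]-P0)/1000).round(3))
E
python3 rel.py "[[-60,300,270],[-115,100,260],[-115,-41,230]]"
```

```text
t 2.4 sel [-33.  556.4 270.3] F sel [ 0.5 -0.  -0.5] gap -0.1
rot [0.001 0.    0.687]
[-60, 300, 270] [-0.181 -0.183  0.   ]
[-115, 100, 260] [-0.301 -0.353  0.01 ]
[-115, -41, 230] [-0.41  -0.442  0.04 ]
```

{"method": "move_arm", "body": {
  "commands": [-0.035, -0.036, 0, 0, 0, 0.1, -0.07, -0.072, 0, 0, 0, 0.2, -0.106, -0.108, 0, 0, 0, 0.3, -0.142, -0.144, 0, 0, 0, 0.4, -0.18, -0.183, 0, 0, 0, 0.5, -0.21, -0.225, 0, 0, 0, 0.6, -0.24, -0.268, 0, 0, 0, 0.687, -0.27, -0.31, 0, 0, 0, 0.687]
}}

```text
time_s: 3.4
eef_pos: [388.6, -128.1, 270.5]
eef_rot: [[-0.097, 0.995, 0.001], [0.995, 0.097, -0.001], [-0.001, 0.001, -1.0]]
force: [1.3, 0.7, -0.3]
finger_gap: -0.2
grasp_force: 0.0
```

```bash
python3 rel.py "[[-115,-41,230],[-115,-41,137],[-100,-41,137],[-85,-41,137]]"
```

```text
t 3.4 sel [-101.   150.7  270.5] F sel [ 1.3  0.6 -0.3] gap -0.2
rot [0.001 0.001 0.002]
[-115, -41, 230] [-0.192 -0.014  0.041]
[-115, -41, 137] [-0.192 -0.015  0.134]
[-100, -41, 137] [-0.192  0.     0.134]
[-85, -41, 137] [-0.192  0.015  0.134]
```

{"method": "move_arm", "body": {
  "commands": [-0.05, -0.005, 0, 0, 0, 0, -0.1, -0.01, 0, 0, 0, 0, -0.15, -0.014, 0.01, 0, 0, 0, -0.192, -0.015, 0.035, 0, 0, 0, -0.192, -0.015, 0.085, 0, 0, 0, -0.192, -0.015, 0.134, 0, 0, 0, -0.192, -0.015, 0.134, 0, 0, 0]
}}

```text
time_s: 4.28
eef_pos: [390.7, -316.6, 133.2]
eef_rot: [[-0.097, 0.995, -0.006], [0.995, 0.097, 0.007], [0.008, -0.005, -1.0]]
force: [-0.4, -0.2, 0.2]
finger_gap: -0.0
grasp_force: 0.0
```

```bash
python3 - <<'E'
from h import *
f=r.grab_frame("top"); cv2.imwrite("pics/a_top.png",f["image"])
im=cv2.resize(f["image"][145:265,230:380],None,fx=2.6,fy=2.6,interpolation=cv2.INTER_CUBIC)
g=r.grab_frame("scene")["image"]
im2=cv2.resize(g[130:250,230:380],None,fx=2.6,fy=2.6,interpolation=cv2.INTER_CUBIC)
cv2.imwrite("pics/a.png",np.hstack([im,im2]))
E
python3 rel.py
```

```text
t 4.38 sel [-114.4  -40.3  137. ] F sel [ 0.9  0.2 -0.6] gap -0.1
rot [0.001 0.001 0.003]
```

View pics/a.png

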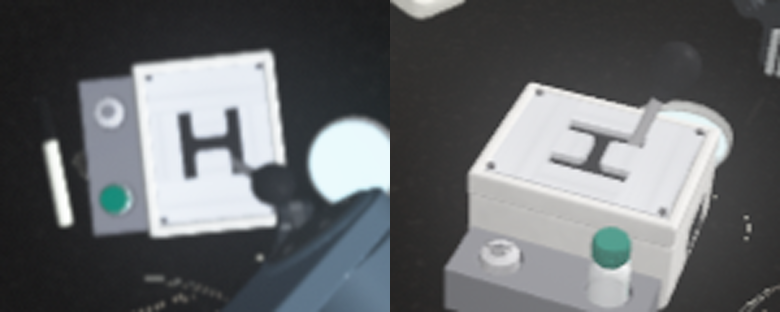

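The shut fingertips stand just on the near side of the ball, clear of it. I'll push gently to the far side now.

{"method": "move_arm", "body": {
  "commands": [0, 0.01, 0, 0, 0, 0, 0, 0.02, 0, 0, 0, 0, 0, 0.03, 0, 0, 0, 0, 0, 0.036, 0, 0, 0, 0, 0, 0.042, 0, 0, 0, 0, 0, 0.048, 0, 0, 0, 0, 0, 0.054, 0, 0, 0, 0, 0, 0.06, 0, 0, 0, 0]
}}

```text
time_s: 5.38
eef_pos: [452.8, -313.0, 136.0]
eef_rot: [[-0.098, 0.995, -0.0], [0.995, 0.098, 0.0], [0.0, -0.0, -1.0]]
force: [-0.2, 0.7, 0.2]
finger_gap: -0.0
grasp_force: 0.0
```

```bash
cat > see.py <<'E'
from plan import *
import sys
f=r.grab_frame("top");g=r.grab_frame("scene")
for n,F in(("top",f),("scene",g)):
    for d in r.trace(F,"ball")[:1]+r.trace(F,"lever")[:1]:
        x0,y0,x1,y1=d["box"]; ys,xs=np.nonzero(d["pixels"]); a=onplane(F,(xs.mean(),ys.mean()),160)
        print(n,round(d["p"],2),np.round(d["box"]).tolist(),"c",sel(a).round(1))
def crop(F,cx,cy): return cv2.resize(F["image"][cy-50:cy+50,cx-65:cx+65],None,fx=3,fy=3,interpolation=cv2.INTER_CUBIC)
def ov(F,P,im,cx,cy):
    for t,u in P:
        q=((proj(F,W(p,ball(t,u)))[0]-[cx-65,cy-50]+.5)*3).astype(int); cv2.circle(im,tuple(q.tolist()),2,(255,0,255),-1)
    return im
P=[(0,-.285),(0,.285),(-.34,.285)]
cv2.imwrite(sys.argv[1],np.hstack([ov(f,P,crop(f,315,200),315,200),ov(g,P,crop(g,305,190),305,190)]))
E
python3 rel.py; python3 see.py pics/b.png
```

```text
t 5.38 sel [-54.6 -39.5 136. ] F sel [-0.2  0.7  0.2] gap -0.0
rot [-0.    -0.     0.003]
top 0.34 [259.0, 167.0, 334.0, 236.0] c [  5.3  36.6 160. ]
scene 0.59 [322.0, 149.0, 352.0, 184.0] c [-45.8  -5.1 160. ]
scene 0.83 [320.0, 146.0, 350.0, 183.0] c [-45.7  -6.  160. ]
```

View pics/b.png

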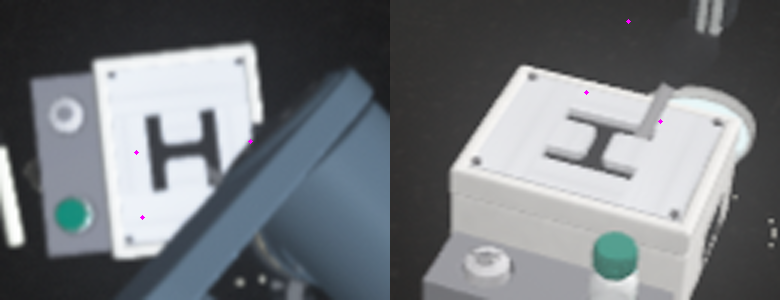

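```bash
python3 - <<'E'
from plan import *
g=r.grab_frame("scene"); f=r.grab_frame("wrist"); st=r.get_state()
print("tcp px",proj(g,[st["eef_pos"]]).round(1))
for t in(-.34,-.3,-.25,-.2,-.1):print(t,proj(g,W(p,ball(t,-.285))).round(1),ball(t,-.285).round(1))
for n in("ball","lever","vial_mid"):
    for d in r.look_for(f,n)[:2]:print(n,np.round(d["box"]).tolist(),round(d["p"],2))
print(f["fx"],f["cx"],f["cy"])
k=cv2.resize(g["image"][120:200,290:390],None,fx=4,fy=4,interpolation=cv2.INTER_CUBIC)
k=cv2.convertScaleAbs(k,alpha=2.2,beta=20); w=cv2.convertScaleAbs(f["image"],alpha=1.3,beta=10); w=cv2.resize(w,(400,300))
cv2.imwrite("pics/c.png",np.hstack([k[:300],w]))
E
```

```text
tcp px [[344.8 163.3]]
-0.34 [[342.4 155.9]] [-48.  -42.2 149.7]
-0.3 [[339.8 154.5]] [-42.5 -42.2 151.5]
-0.25 [[336.4 152.9]] [-35.6 -42.2 153.5]
-0.2 [[333.  151.3]] [-28.6 -42.2 155.1]
-0.1 [[326.1 148.8]] [-14.4 -42.2 157.2]
ball [240.0, 174.0, 301.0, 267.0] 0.75
lever [238.0, 171.0, 303.0, 266.0] 0.7
lever [248.0, 14.0, 286.0, 63.0] 0.57
vial_mid [248.0, 12.0, 286.0, 63.0] 0.87
297.3186396354542 248.5073205268297 195.5936958800454
```

View pics/c.png

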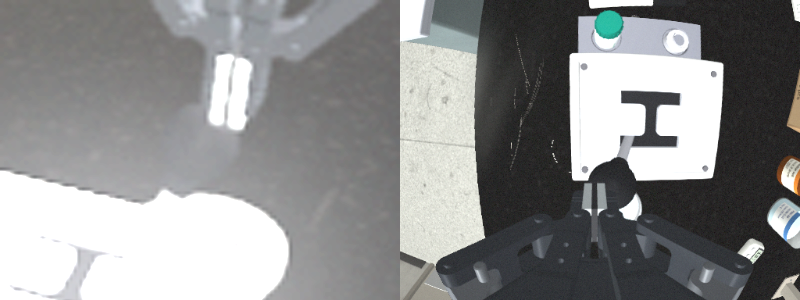

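```bash
cat >> h.py <<'E'
def fish(f,uv):
    d=np.array([uv[0]-f["cx"],uv[1]-f["cy"]]); n=np.linalg.norm(d); a=n/f["fx"]
    v=np.array([d[0]/n*np.sin(a),-d[1]/n*np.sin(a),-np.cos(a)]); return f["extrinsics"][:3,3],f["extrinsics"][:3,:3]@v
def fproj(f,P):
    T=np.linalg.inv(f["extrinsics"]); q=T[:3,:3]@P+T[:3,3]; n=np.hypot(q[0],q[1]); a=np.arctan2(n,-q[2])
    return np.array([f["cx"]+f["fx"]*a*q[0]/n, f["cy"]-f["fx"]*a*q[1]/n])
E
python3 - <<'E'
from plan import *
f=r.grab_frame("wrist"); st=r.get_state()
print("cam",sel(f["extrinsics"][:3,3]).round(1),"tcp px",fproj(f,np.array(st["eef_pos"])).round(1))
o,d=fish(f,(271,236))
for z in(145,151,160):print(z,sel(o+d*(z-o[2])/d[2]).round(1))
for t in(-.34,-.3,-.25,-.2,-.1,0):print(t,fproj(f,W(p,ball(t,-.285))[0]).round(1))
print("gate hole near right end",[fproj(f,W(p,q)[0]).round(0).tolist() for q in([-32,-22,90],[32,-22,90],[-32,22,90],[32,22,90])])
d=r.trace(f,"ball")[0];m=d["pixels"].astype(np.uint8)
gray=cv2.cvtColor(f["image"],cv2.COLOR_BGR2GRAY)
cv2.imwrite("pics/d.png",cv2.resize(cv2.convertScaleAbs(f["image"][130:290,170:350],alpha=2,beta=20),None,fx=3.5,fy=3.5,interpolation=cv2.INTER_CUBIC))
E
```

```text
cam [-55.7  33.7 312.2] tcp px [249.2 226.7]
145 [-41.7 -42.1 145. ]
151 [-42.2 -39.3 151. ]
160 [-42.9 -35.3 160. ]
-0.34 [261.  239.4]
-0.3 [270.3 240.7]
-0.25 [282.1 242. ]
-0.2 [294.2 243. ]
-0.1 [318.4 244.2]
0 [341.8 244.1]
gate hole near right end [[279.0, 183.0], [357.0, 183.0], [280.0, 126.0], [361.0, 129.0]]
```

View pics/d.png

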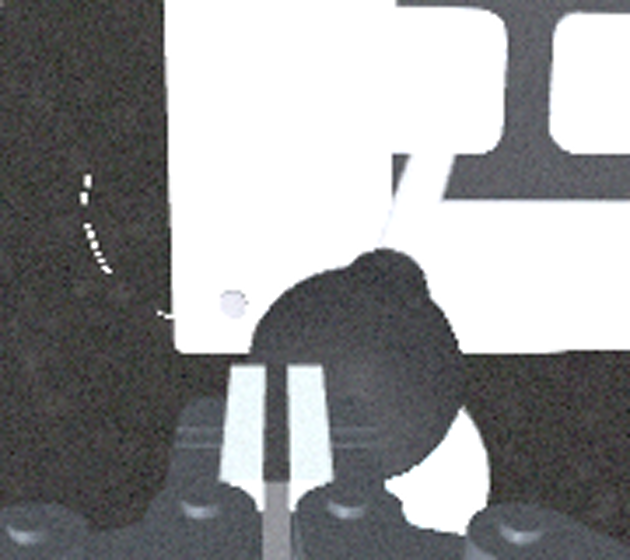

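```bash
python3 - <<'E'
from plan import *
g=r.grab_frame("scene"); f=r.grab_frame("wrist")
for z in(137,150,160,170):
  for dy in (-11,0,11):
    print(z,dy,"a:",proj(g,W(p,[-114.4,-40.3+dy,z])).round(1)[0],"now scene",proj(g,W(p,[-54.6,-39.5+dy,z])).round(1)[0],"wrist",fproj(f,W(p,[-54.6,-39.5+dy,z])[0]).round(1))
im=cv2.imread("pics/a.png"); # brightness profile of finger strip in a (right half)
print(im[20:110:4,768:776].mean((1,2)).round())
g2=g["image"]; print(g2[130:170:1,344:352].mean(2).round().astype(int).tolist())
print(f["image"][220:260:2,240:262:2].mean(2).round().astype(int).tolist())
E
```

```text
137 -11 a: [376.5 166.8] now scene [346.1 159.9] wrist [249.8 242.7]
137 0 a: [375.2 169.9] now scene [344.6 162.9] wrist [249.8 227.2]
137 11 a: [373.9 173.1] now scene [343.1 165.9] wrist [249.9 210.9]
150 -11 a: [377.5 161.3] now scene [346.9 154.4] wrist [249.8 251.9]
150 0 a: [376.2 164.4] now scene [345.4 157.3] wrist [249.9 235.6]
150 11 a: [374.9 167.5] now scene [343.8 160.3] wrist [250.  218.4]
160 -11 a: [378.3 156.9] now scene [347.5 150.1] wrist [249.9 259.8]
160 0 a: [377. 160.] now scene [346. 153.] wrist [250.  242.8]
160 11 a: [375.7 163.1] now scene [344.4 156. ] wrist [250.1 224.9]
170 -11 a: [379.1 152.5] now scene [348.1 145.7] wrist [250.  268.5]
170 0 a: [377.8 155.6] now scene [346.6 148.6] wrist [250.1 250.9]
170 11 a: [376.5 158.7] now scene [345.  151.6] wrist [250.2 232.1]
[ 62.  61.  78. 114. 120. 129. 133. 146. 147. 148. 140. 140. 134. 124.
  61.  46.  48.  49.  48.  51.  51.  53.  52.]
[[67, 66, 63, 68, 73, 69, 65, 62], [63, 63, 63, 64, 68, 70, 65, 62], [63, 62, 63, 63, 69, 71, 63, 64], [63, 106, 126, 90, 72, 73, 64, 63], [111, 170, 197, 178, 100, 135, 
[... 1630 characters left out ...]
, 31, 33, 33, 33], [72, 76, 74, 30, 30, 30, 73, 77, 76, 76, 78], [114, 113, 116, 37, 30, 25, 94, 114, 116, 115, 114], [114, 113, 113, 33, 29, 29, 96, 113, 115, 111, 116], [113, 114, 114, 37, 30, 35, 97, 115, 115, 113, 114], [114, 113, 115, 28, 29, 32, 91, 114, 114, 111, 114], [115, 115, 117, 33, 29, 26, 73, 114, 115, 110, 112], [114, 116, 117, 35, 29, 30, 72, 111, 114, 113, 114], [115, 115, 113, 26, 34, 26, 75, 113, 116, 113, 115], [113, 114, 116, 35, 25, 31, 72, 113, 111, 115, 114], [112, 115, 114, 33, 28, 25, 62, 114, 113, 113, 113], [112, 114, 112, 32, 31, 28, 57, 112, 114, 113, 115], [113, 114, 114, 26, 32, 34, 56, 114, 118, 115, 117], [114, 116, 113, 32, 31, 31, 55, 115, 114, 114, 114]]
```

All three views put the visible fingertips about 33 mm higher than the reported TCP, around z = 169 mm. So the fingers passed over the ball without touching it, and the force stayed at zero. I'll back off and go lower. TCP z = 112 is safe either way.

{"method": "move_arm", "body": {
  "commands": [0, -0.025, 0, 0, 0, 0, 0, -0.055, 0, 0, 0, 0, 0, -0.055, 0, 0, 0, 0, 0, -0.055, 0.012, 0, 0, 0, 0, -0.055, 0.024, 0, 0, 0, 0, -0.055, 0.024, 0, 0, 0]
}}

```text
time_s: 6.88
eef_pos: [397.6, -317.4, 110.5]
eef_rot: [[-0.099, 0.995, -0.002], [0.995, 0.099, 0.002], [0.003, -0.002, -1.0]]
force: [-0.4, -0.2, -0.1]
finger_gap: -0.0
grasp_force: 0.0
```

```bash
python3 rel.py; python3 - <<'E'
from plan import *
f=r.grab_frame("wrist");g=r.grab_frame("scene"); st=r.get_state()
for n in("ball",):
  for F in(f,g): print([(np.round(d["box"]).tolist(),round(d["p"],2)) for d in r.look_for(F,n)[:2]])
a=proj(g,[st["eef_pos"]])[0]; print(a)
x,y=int(a[0]),int(a[1])
k=cv2.resize(g["image"][y-50:y+25,x-60:x+40],None,fx=4,fy=4,interpolation=cv2.INTER_CUBIC)
k=cv2.convertScaleAbs(k,alpha=2.2,beta=20); w=cv2.resize(cv2.convertScaleAbs(f["image"][130:280,170:370],alpha=2,beta=20),(400,300),interpolation=cv2.INTER_CUBIC)
cv2.imwrite("pics/e.png",np.hstack([k,w]))
E
```

```text
t 6.88 sel [-110.   -38.7  110.5] F sel [-0.4 -0.2 -0.1] gap -0.0
rot [-0.002 -0.003  0.004]
[([341.0, 181.0, 406.0, 291.0], 0.76)]
[([322.0, 147.0, 351.0, 184.0], 0.91)]
[370.68761019 180.23544237]
```

View pics/e.png

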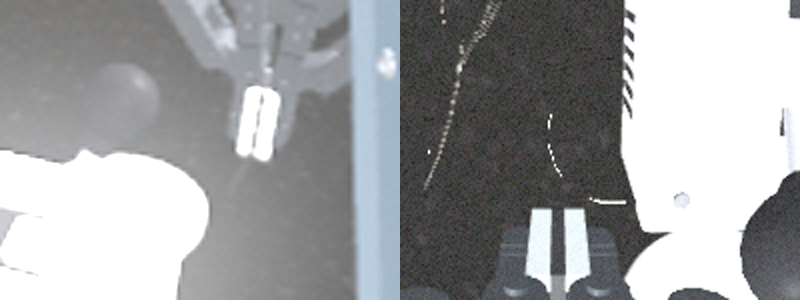

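The fingertips are now beside the ball, roughly level with its lower half (tip at crop 258,160 and ball at 120,100). I'll push to x ≈ -45 and check.

{"method": "move_arm", "body": {
  "commands": [0, 0.01, 0.003, 0, 0, 0, 0, 0.02, 0.003, 0, 0, 0, 0, 0.03, 0.003, 0, 0, 0, 0, 0.04, 0.003, 0, 0, 0, 0, 0.047, 0.003, 0, 0, 0, 0, 0.054, 0.003, 0, 0, 0, 0, 0.06, 0.003, 0, 0, 0, 0, 0.065, 0.003, 0, 0, 0]
}}

```text
time_s: 8.07
eef_pos: [462.8, -312.0, 109.0]
eef_rot: [[-0.098, 0.995, -0.0], [0.995, 0.098, 0.0], [0.0, -0.0, -1.0]]
force: [-1.7, 0.9, 1.8]
finger_gap: 0.4
grasp_force: 1.2
```

```bash
cat > est.py <<'E'
from plan import *
from scipy.optimize import least_squares
# lever pose from dark ball seen in the wrist camera: fit circle to dark blob via network box + scene box
f=r.grab_frame("wrist");g=r.grab_frame("scene")
for n,F in(("wrist",f),("scene",g)):
    for t in("ball","lever"):
        print(n,t,[(np.round(d["box"]).tolist(),round(d["p"],2)) for d in r.look_for(F,t)[:2]])
for t,u in((-.34,-.285),(-.25,-.285),(-.15,-.285),(-.05,-.285),(0,-.285),(.05,-.285),(0,0),(0,.285),(-.34,.285)):
    b=W(p,ball(t,u))[0]; print(t,u,fproj(f,b).round(),proj(g,b)[0].round())
cv2.imwrite("pics/w_last.png",f["image"]);cv2.imwrite("pics/s_last.png",g["image"])
E
python3 rel.py; python3 est.py
```

```text
t 8.07 sel [-44.6 -39.4 109. ] F sel [-1.6  1.1  1.8] gap 0.4
rot [-0.    -0.     0.003]
wrist ball [([277.0, 175.0, 352.0, 283.0], 0.98)]
wrist lever [([278.0, 173.0, 352.0, 284.0], 0.58)]
scene ball [([315.0, 141.0, 335.0, 182.0], 0.94)]
scene lever [([313.0, 141.0, 333.0, 182.0], 0.92)]
-0.34 -0.285 [243. 262.] [342. 156.]
-0.25 -0.285 [267. 265.] [336. 153.]
-0.15 -0.285 [295. 268.] [330. 150.]
-0.05 -0.285 [324. 268.] [323. 148.]
0 -0.285 [337. 268.] [319. 147.]
0.05 -0.285 [350. 267.] [315. 146.]
0 0 [351. 191.] [312. 155.]
0 0.285 [352.  94.] [305. 170.]
-0.34 0.285 [243.  91.] [330. 180.]
```

```bash
cat > tfit.py <<'E'
from plan import *
def ring(f,b,rad,k=72):
    o=f["extrinsics"][:3,3]; d=b-o; L=np.linalg.norm(d); d/=L
    a=np.cross(d,[1,0,0]);a/=np.linalg.norm(a);e=np.cross(d,a); h=np.arcsin(rad/L)
    return np.array([fproj(f,o+L*(np.cos(h)*d+np.sin(h)*(np.cos(q)*a+np.sin(q)*e))) for q in np.linspace(0,2*np.pi,k,endpoint=False)])
def score(f,b):
    G=cv2.cvtColor(f["image"],cv2.COLOR_BGR2GRAY).astype(np.float32)
    sm=lambda q:cv2.remap(G,q[:,0].astype(np.float32)[None],q[:,1].astype(np.float32)[None],cv2.INTER_LINEAR)[0]
    i,o=sm(ring(f,b,17.5)),sm(ring(f,b,20.5)); return np.clip(o-i,0,120).mean()
def best(f,ts,us):
    return sorted([(score(f,W(p,ball(t,u))[0]),round(t,3),round(u,3)) for t in ts for u in us])[::-1][:4]
if __name__=="__main__":
    f=r.grab_frame("wrist")
    for q in best(f,np.arange(-.4,.4,.01),np.arange(-.32,.33,.02)): print(q,ball(*q[1:]).round(1))
E
python3 tfit.py
```

```text
(np.float32(41.82155), np.float64(-0.02), np.float64(0.1)) [ -3.   15.  163.2]
(np.float32(40.279312), np.float64(-0.02), np.float64(0.08)) [ -3.   12.  163.5]
(np.float32(38.227497), np.float64(-0.09), np.float64(0.1)) [-13.4  15.  162.6]
(np.float32(37.453205), np.float64(-0.08), np.float64(-0.26)) [-11.6 -38.6 158.5]
```

Restricted to the right slot, the fit gives t ≈ -0.08 (ball x ≈ -11.5 mm), so about 10 mm remain.

{"method": "move_arm", "body": {
  "commands": [0, 0.003, 0, 0, 0, 0, 0, 0.006, 0, 0, 0, 0, 0, 0.008, 0, 0, 0, 0, 0, 0.01, 0, 0, 0, 0, 0, 0.01, 0, 0, 0, 0]
}}

```text
time_s: 9.05
eef_pos: [472.8, -311.1, 109.1]
eef_rot: [[-0.098, 0.995, 0.0], [0.995, 0.098, -0.0], [-0.0, 0.0, -1.0]]
force: [-1.2, 0.0, 0.7]
finger_gap: -0.1
grasp_force: 0.6
```

```bash
python3 rel.py; sed -i 's/np.arange(-.32,.33,.02)/(np.arange(*map(float,__import__("sys").argv[1:3]),.015))/' tfit.py; python3 tfit.py -.31 -.23
```

```text
t 9.05 sel [-34.6 -39.5 109.1] F sel [-1.2  0.1  0.7] gap -0.1
rot [0.    0.    0.003]
(np.float32(33.23409), np.float64(-0.02), np.float64(-0.265)) [ -2.9 -39.3 158.7]
(np.float32(33.16911), np.float64(-0.06), np.float64(-0.235)) [ -8.7 -34.9 159.6]
(np.float32(32.524467), np.float64(-0.03), np.float64(-0.265)) [ -4.3 -39.3 158.7]
(np.float32(31.25472), np.float64(-0.01), np.float64(-0.265)) [ -1.4 -39.3 158.8]
```

{"method": "move_arm", "body": {
  "commands": [0, 0.0015, 0, 0, 0, 0, 0, 0.0015, 0, 0, 0, 0, 0, -0.015, 0, 0, 0, 0, 0, -0.035, 0, 0, 0, 0, -0.028, -0.035, 0, 0, 0, 0, -0.056, -0.03, 0, 0, 0, 0, -0.056, 0, 0, 0, 0, 0, -0.056, 0.033, 0, 0, 0, 0]
}}

```text
time_s: 10.1
eef_pos: [510.2, -364.2, 108.9]
eef_rot: [[-0.096, 0.995, -0.0], [0.995, 0.096, 0.001], [0.001, -0.0, -1.0]]
force: [0.5, 0.1, 0.1]
finger_gap: 0.3
grasp_force: 0.0
```

```bash
python3 rel.py "[[-1,-95,109],[-1,-75,109]]"; python3 tfit.py -.31 -.23
python3 - <<'E'
from plan import *
f=r.grab_frame("wrist"); a=fproj(f,W(p,[0,-20,100])[0]).astype(int); print(a)
y,x=a[1],a[0]; k=f["image"][max(y-75,0):y+75,x-100:x+100]
g=r.grab_frame("scene")["image"][130:220,265:385]
cv2.imwrite("pics/g.png",np.hstack([cv2.resize(k,(400,300),interpolation=cv2.INTER_CUBIC),cv2.resize(g,(400,300),interpolation=cv2.INTER_CUBIC)]))
E
```

```text
t 10.1 sel [ -2.4 -95.9 108.9] F sel [0.5 0.1 0.1] gap 0.3
rot [-0.    -0.001  0.001]
[-1, -95, 109] [ 0.001  0.001 -0.   ]
[-1, -75, 109] [ 0.021  0.001 -0.   ]
(np.float32(67.76397), np.float64(-0.01), np.float64(-0.28)) [ -1.4 -41.5 158.2]
(np.float32(57.97679), np.float64(-0.01), np.float64(-0.265)) [ -1.4 -39.3 158.8]
(np.float32(50.442764), np.float64(0.0), np.float64(-0.28)) [  0.  -41.5 158.2]
(np.float32(49.65739), np.float64(-0.02), np.float64(-0.28)) [ -2.9 -41.5 158.1]
[245 104]
```

View pics/g.png

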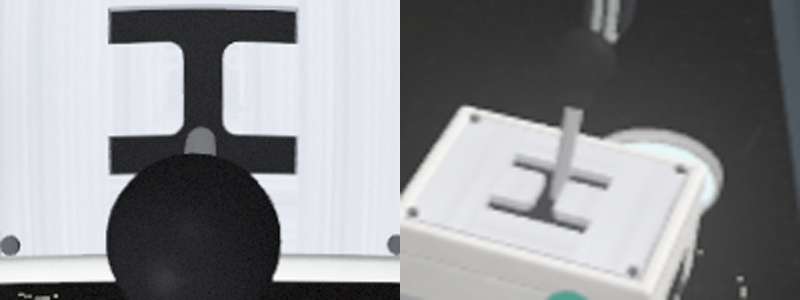

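The wrist view shows the stem in line with the cross channel, and the fingers are to the right of the ball. The fit gives t ≈ -0.01, u ≈ -0.28. I'll push left.

{"method": "move_arm", "body": {
  "commands": [0.012, 0.001, -0.005, 0, 0, 0, 0.02, 0.001, -0.005, 0, 0, 0, 0.027, 0.001, -0.005, 0, 0, 0, 0.034, 0.001, -0.005, 0, 0, 0, 0.041, 0.001, -0.005, 0, 0, 0, 0.048, 0.001, -0.005, 0, 0, 0, 0.055, 0.001, -0.005, 0, 0, 0, 0.055, 0.001, -0.005, 0, 0, 0]
}}

```text
time_s: 11.25
eef_pos: [505.9, -307.1, 113.7]
eef_rot: [[-0.098, 0.995, -0.001], [0.995, 0.098, 0.002], [0.002, -0.001, -1.0]]
force: [-0.5, -0.8, -0.4]
finger_gap: 0.4
grasp_force: 0.0
```

```bash
python3 rel.py; python3 tfit.py -.3 .3
```

```text
t 11.25 sel [ -1.3 -38.6 113.7] F sel [-0.6 -0.8 -0.4] gap 0.4
rot [-0.001 -0.002  0.004]
(np.float32(99.07303), np.float64(-0.01), np.float64(-0.045)) [ -1.5  -6.7 163.8]
(np.float32(89.82303), np.float64(-0.01), np.float64(-0.06)) [ -1.5  -9.  163.7]
(np.float32(77.44169), np.float64(0.0), np.float64(-0.045)) [  0.   -6.7 163.8]
(np.float32(74.75368), np.float64(-0.02), np.float64(-0.045)) [ -3.   -6.7 163.8]
```

{"method": "move_arm", "body": {
  "commands": [0.007, 0, 0, 0, 0, 0, 0.014, 0, 0, 0, 0, 0, 0.021, 0, 0, 0, 0, 0, 0.028, 0, 0, 0, 0, 0, 0.035, 0, 0, 0, 0, 0, 0.042, 0, 0, 0, 0, 0, 0.048, 0, 0, 0, 0, 0, 0.049, 0, 0, 0, 0, 0]
}}

```text
time_s: 12.3
eef_pos: [501.2, -259.1, 113.8]
eef_rot: [[-0.098, 0.995, -0.001], [0.995, 0.098, 0.001], [0.001, -0.001, -1.0]]
force: [-0.1, -0.7, -0.6]
finger_gap: 0.0
grasp_force: 0.7
```

```bash
python3 rel.py; python3 tfit.py 0 .33
```

```text
t 12.3 sel [ -1.4   9.5 113.8] F sel [-0.2 -0.7 -0.6] gap 0.0
rot [-0.001 -0.001  0.004]
(np.float32(105.91739), np.float64(-0.01), np.float64(0.27)) [ -1.4  40.  158.6]
(np.float32(102.26134), np.float64(-0.02), np.float64(0.27)) [ -2.9  40.  158.5]
(np.float32(95.131836), np.float64(0.0), np.float64(0.27)) [  0.   40.  158.6]
(np.float32(64.73043), np.float64(-0.01), np.float64(0.285)) [ -1.4  42.2 157.9]
```

{"method": "move_arm", "body": {
  "commands": [0.0015, 0, 0, 0, 0, 0, 0.003, 0, 0, 0, 0, 0, 0.003, 0, 0, 0, 0, 0, -0.012, 0, 0, 0, 0, 0, -0.03, 0, 0, 0, 0, 0, -0.03, 0.03, 0, 0, 0, 0, -0.03, 0.062, 0, 0, 0, 0, 0, 0.064, 0.003, 0, 0, 0]
}}

```text
time_s: 13.35
eef_pos: [568.9, -257.4, 111.6]
eef_rot: [[-0.096, 0.995, 0.005], [0.995, 0.096, -0.003], [-0.004, 0.005, -1.0]]
force: [-0.3, 0.3, -0.2]
finger_gap: -0.1
grasp_force: 0.0
```

```bash
python3 rel.py "[[62,41,109],[40,41,109]]"; python3 tfit.py 0.2 .33
```

```text
t 13.35 sel [ 66.2   4.8 111.6] F sel [-0.3  0.3 -0.2] gap -0.1
rot [0.005 0.004 0.001]
[62, 41, 109] [ 0.036 -0.004  0.002]
[40, 41, 109] [ 0.036 -0.026  0.002]
(np.float32(116.60418), np.float64(-0.01), np.float64(0.29)) [ -1.4  42.9 157.7]
(np.float32(110.63049), np.float64(-0.02), np.float64(0.29)) [ -2.9  42.9 157.7]
(np.float32(102.5621), np.float64(-0.01), np.float64(0.275)) [ -1.4  40.7 158.4]
(np.float32(101.62386), np.float64(0.0), np.float64(0.29)) [  0.   42.9 157.7]
```

{"method": "move_arm", "body": {
  "commands": [0.015, 0, 0, 0, 0, 0, 0.031, 0, 0, 0, 0, 0, 0.031, -0.008, 0, 0, 0, 0, 0.031, -0.016, 0, 0, 0, 0, 0.031, -0.024, 0, 0, 0, 0, 0.031, -0.031, 0, 0, 0, 0, 0.031, -0.038, 0, 0, 0, 0, 0.031, -0.045, 0, 0, 0, 0]
}}

```text
time_s: 14.4
eef_pos: [518.0, -227.9, 111.6]
eef_rot: [[-0.098, 0.995, 0.002], [0.995, 0.098, -0.001], [-0.001, 0.002, -1.0]]
force: [2.1, -0.7, 1.3]
finger_gap: -0.0
grasp_force: 0.9
```

```bash
python3 rel.py; python3 tfit.py 0.2 .33
```

```text
t 14.4 sel [ 18.3  39.1 111.6] F sel [ 2.  -0.9  1.3] gap -0.0
rot [0.002 0.001 0.003]
(np.float32(67.773285), np.float64(-0.1), np.float64(0.29)) [-14.3  42.9 157. ]
(np.float32(65.513756), np.float64(-0.11), np.float64(0.29)) [-15.8  42.9 156.9]
(np.float32(62.788696), np.float64(-0.1), np.float64(0.275)) [-14.4  40.7 157.6]
(np.float32(60.633274), np.float64(-0.09), np.float64(0.29)) [-12.9  42.9 157.2]
```

{"method": "move_arm", "body": {
  "commands": [0, -0.006, 0.001, 0, 0, 0, 0, -0.012, 0.002, 0, 0, 0, 0, -0.018, 0.003, 0, 0, 0, 0, -0.023, 0.003, 0, 0, 0, 0, -0.028, 0.003, 0, 0, 0, 0, -0.031, 0.003, 0, 0, 0, 0, -0.033, 0.003, 0, 0, 0, 0, -0.033, 0.003, 0, 0, 0]
}}

```text
time_s: 15.45
eef_pos: [484.9, -230.4, 108.1]
eef_rot: [[-0.098, 0.995, 0.001], [0.995, 0.098, 0.0], [0.0, 0.001, -1.0]]
force: [3.4, 0.5, -1.5]
finger_gap: 0.3
grasp_force: 1.4
```

```bash
python3 rel.py; python3 tfit.py 0.2 .33
```

```text
t 15.45 sel [-14.9  39.7 108.1] F sel [ 3.4  0.1 -1.5] gap 0.3
rot [ 0.001 -0.     0.003]
(np.float32(40.160995), np.float64(-0.33), np.float64(0.29)) [-46.6  42.9 150. ]
(np.float32(39.557983), np.float64(-0.34), np.float64(0.29)) [-47.9  42.9 149.5]
(np.float32(34.936142), np.float64(-0.13), np.float64(0.26)) [-18.8  38.6 157.7]
(np.float32(33.219402), np.float64(-0.33), np.float64(0.275)) [-46.8  40.7 150.6]
```

Nearly home. I'll push on in 1 mm steps until the force rises against the slot's end.

{"method": "move_arm", "body": {
  "commands": [0, -0.001, 0, 0, 0, 0, 0, -0.002, 0, 0, 0, 0, 0, -0.002, 0, 0, 0, 0]
}}

```text
time_s: 15.88
eef_pos: [484.3, -230.7, 108.2]
eef_rot: [[-0.097, 0.995, 0.003], [0.995, 0.097, -0.0], [-0.001, 0.003, -1.0]]
force: [6.8, 2.3, -2.9]
finger_gap: 0.1
grasp_force: 3.0
```

```bash
python3 rel.py; python3 tfit.py 0.2 .33
```

```text
t 15.88 sel [-15.6  39.4 108.2] F sel [ 6.9  1.6 -2.9] gap 0.1
rot [0.003 0.001 0.002]
(np.float32(40.635715), np.float64(-0.33), np.float64(0.29)) [-46.6  42.9 150. ]
(np.float32(40.15473), np.float64(-0.34), np.float64(0.29)) [-47.9  42.9 149.5]
(np.float32(37.179985), np.float64(-0.34), np.float64(0.275)) [-48.1  40.7 150.1]
(np.float32(35.15203), np.float64(-0.13), np.float64(0.26)) [-18.8  38.6 157.7]
```

Force is 6.9 N and the tip moved only 0.7 of the 2 mm, so the lever is at the end stop. One last light push, then retreat.

{"method": "move_arm", "body": {
  "commands": [0, -0.0015, 0, 0, 0, 0, 0, -0.0015, 0, 0, 0, 0]
}}

```text
time_s: 16.18
eef_pos: [483.9, -231.1, 108.4]
eef_rot: [[-0.097, 0.995, 0.006], [0.995, 0.097, -0.001], [-0.001, 0.006, -1.0]]
force: [8.8, 2.7, -4.3]
finger_gap: 0.1
grasp_force: 4.0
```

{"method": "move_arm", "body": {
  "commands": [0, 0.015, 0, 0, 0, 0, 0, 0.04, 0, 0, 0, 0, 0, 0.06, 0, 0, 0, 0, 0, 0.06, -0.04, 0, 0, 0, 0, 0.06, -0.08, 0, 0, 0, 0, 0.06, -0.12, 0, 0, 0, 0, 0.06, -0.12, 0, 0, 0]
}}

```text
time_s: 17.05
eef_pos: [542.4, -226.3, 231.8]
eef_rot: [[-0.098, 0.995, 0.005], [0.995, 0.098, -0.005], [-0.005, 0.004, -1.0]]
force: [-0.0, -0.3, 0.0]
finger_gap: -0.0
grasp_force: 0.0
```

```bash
python3 rel.py; python3 tfit.py 0.2 .33; python3 - <<'E'
from plan import *
f=r.grab_frame("top"); a=cv2.imread("pics/top0.png")
for n,P in(("vial",[-42,91,80]),("plug",[42,91,55])):
    u=proj(f,W(p,P))[0].astype(int); s=np.s_[u[1]-8:u[1]+9,u[0]-8:u[0]+9]; print(n,np.abs(a[s].astype(int)-f["image"][s]).mean().round(1))
for n in("plug_mid","marker","petri"): print(n,[np.round(d["box"]).tolist() for d in r.look_for(f,n)[:1]])
g=r.grab_frame("scene")
for n in("vial_mid","plug_mid","marker"): print("scene",n,[np.round(d["box"]).tolist() for d in r.look_for(g,n)[:1]])
E
```

```text
t 17.05 sel [ 42.7  38.3 231.8] F sel [-0.1 -0.3  0. ] gap -0.0
rot [0.004 0.005 0.004]
(np.float32(67.49414), np.float64(-0.33), np.float64(0.29)) [-46.6  42.9 150. ]
(np.float32(63.70063), np.float64(-0.32), np.float64(0.29)) [-45.2  42.9 150.4]
(np.float32(61.12549), np.float64(-0.34), np.float64(0.29)) [-47.9  42.9 149.5]
(np.float32(60.59375), np.float64(-0.33), np.float64(0.275)) [-46.8  40.7 150.6]
vial 6.2
plug 2.1
plug_mid [[266.0, 182.0, 278.0, 195.0]]
marker [[244.0, 186.0, 256.0, 215.0]]
petri [[348.0, 194.0, 386.0, 225.0]]
scene vial_mid [[306.0, 215.0, 321.0, 248.0]]
scene plug_mid [[268.0, 223.0, 280.0, 236.0]]
scene marker [[243.0, 258.0, 315.0, 280.0]]
```

```bash
python3 -c "
from workcell import r
print(r.job_done())"
```

```text
the job is handed in; nothing more can be done
None
```

The lever is home against the end stop of the near left slot, beside the vial's dock. It was only pushed with the shut fingertips and entered no other slot; the vial, plug, dish and marker look unmoved, and the job is handed in.

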